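# Stack the instrument cassettes and set the stop against the pile

### The arm

A 6-joint arm with a two-finger parallel gripper is mounted at the origin on the work surface. World frame = base frame: x ahead of the robot, y to its left, z up, the work surface at z = 0. Lengths are in m, angles in rad, forces in N, time in s.
With the tool pointing down it reaches from about 0.425 to 0.95 m from the base axis. Payload 3.5 kg.
Tool frame: the origin (TCP) lies at the very end of the fingers, on their centre line; the grasp point (between the pads) lies 19 mm behind it (ctrl.pinch_z is the distance from the TCP to the grasp point, in m); z points along the fingers, y is the line along which they close (so a half turn about z gives the same grasp; the last joint's range is limited). The gripper opens to 85 mm and grips with 20 to 120 N. Pads are 22 mm wide; open, the fingers measure 114 mm over their backs; the gripper's body (76 mm by 85 mm) begins 54 mm behind the grasp point. The pads swing forward as they close: fully open they stand 13 mm farther back than shut.
Start: joints at [1.171, 0.286, 1.577, -0, 1.279, -0.15], TCP at [0.167, 0.654, 0.231] pointing down, gripper open.
Joint ranges: [-2.77, 2.77], [-0.9, 2.22], [0.21, 2.48], [-1.53, 4.67], [0.24, 2.81], [-2.84, 2.84]. Speed limits (rad/s): [2.79, 2.79, 3.14, 3.14, 3.14, 3.14].

### API

Orientations are given as a unit quaternion [x, y, z, w].
In Python, from plant import ctrl gives the robot as it stands. The module is installed in compiled form; this text tells all that it offers.
- The arm moves only by the shell command python3 -m crank 'ROWS' [OPENING] [FORCE]. ROWS is JSON, a list of rows, each a list of 6 numbers: the shift along the tool's x, y, z in cm, then the turn, a rotation vector about the tool's x, y, z in rad. In form: [[tx, ty, tz, rx, ry, rz], ...]. A call has 1 to 10 rows; each row is the pose to reach, as a shift and turn from the pose commanded when the call began, along the tool's axes at that moment; what a row does not reach only later rows make up. A row lasts 1/10 s, in which the tool goes at most 50 mm and 8.59 degrees, less where a joint would pass 70% of its speed; a pose out of reach is approached as far as the arm can. A call with a gripper value outside its range is refused whole. OPENING is the opening, from 0 (shut) to 1 (fully open), set as the call begins (- or left out, the last holds). The fingers move at their own pace and stop on an object; FORCE is the grip in N (left out, the last holds). Time passes only in rows, so rows that repeat a pose let the fingers close. It gives the time, the measured TCP pose, the force, the opening and the grip force at its end, in the units of the state.
- ctrl.get_state(): the state, without advancing time (a new reading comes with each control period).
- ctrl.read_camera(name): name is "scene" or "top" or "wrist"; returns (picture, depth): 480x640x3 uint8, blue, green, red; 480x640 float32, m along the optical axis (not along the pixel's ray), 0 where there is no reading.
- ctrl.camera_info(name): a dict with "K" (3x3 intrinsics, pixels), "origin" and "orientation" of the camera in the world. Camera axes: x right, y down, z forward; pixel columns grow to the right and rows downward; lengths in m; the calibration is good to about 2 mm. A picture is of the moment at which its call begins: read the wrist's pose just before it. camera_info takes no time and is no camera call; for the wrist camera it gives the pose at the moment of the call.
- ctrl.sign_off(): hands the job in; it is judged then, once.
The state is a dict: "time": time; "qpos": joint angles; "dq": joint speeds; "joint_efforts": joint torques, N m; "eef_pos": TCP position; "tcp_rot": TCP orientation; "contact_force": force on the tool from outside, world axes, zero at the start; "wrist_torque": the same for the moment, N m; "opening": opening from 0.0 (shut) to 1.0 (fully open); "finger_force": force on a finger pad.
Only numpy, scipy, OpenCV 4.12 (cv2) and the standard library are available. Lean on these libraries where they do the work, as an engineer would, in place of code of your own. Each camera call takes 0.05 s, during which the arm holds its last target. There are 200 camera calls.

### The job

Stack the instrument cassettes into one square, aligned pile: the grey one on the chrome steel one where it lies, and then the pale blue one on the grey one, each set down gently and not dropped. Then set the steel stop on the counter with its straight face flush along either long side of the bottom cassette, roughly centred, so that the pile cannot creep. Do not disturb the tray rack, bite fork, glass dish or mixing bowl, and do not push the steel cassette away from its place.

Things in the scene. Friction and masses are not known exactly. Their poses are not given: they have to be found in the camera images.
- steel_cassette: chrome steel instrument cassette, the bottom of the pile, 0.7 kg; flat closed box 140 mm long (its x axis), 58 mm wide (its y axis), 26 mm high; plain flat lid and underside, slots in the lid are only marks; origin at the centre of the underside, z up
- grey_cassette: dark grey plastic instrument cassette, the middle of the pile, about 0.2 kg; flat closed box 140 mm long (its x axis), 58 mm wide (its y axis), 22 mm high; plain flat lid and underside, slots in the lid are only marks; origin at the centre of the underside, z up
- blue_cassette: pale blue plastic instrument cassette, the top of the pile, about 0.2 kg; flat closed box 140 mm long (its x axis), 58 mm wide (its y axis), 22 mm high; plain flat lid and underside, slots in the lid are only marks; origin at the centre of the underside, z up
- stop: low steel angle 140 mm (x) by 46 mm (y), 0.3 kg: foot plate 4 mm thick; upright strip 6 mm thick, 20 mm high along its +y edge, the outer side (y = +23 mm) being the straight face; behind it a black grip block 30 mm (x) by 20 mm (y) centred at x = 0, y = -6 mm, top 50 mm above the underside, to be gripped with fingers closing along x. Origin: centre of underside, z up
- stop_face (a point): centre of the stop's straight face, 10 mm above its underside, 23 mm from its origin along the stop's +y; the face looks to the stop's +y and runs along its x
- rack: chrome rack, base 200 mm (x) by 70 mm (y), with three pale blue impression trays in spring clips, 100 mm high overall; bystander, origin at the centre of the underside
- bite_fork: stainless bite fork lying flat, handle along x, 165 mm long, 56 mm wide at the horseshoe, 10 mm high; bystander, origin on the handle 85 mm from its end, at the underside
- dish: smoked glass dish, 110 mm across, 28 mm high; bystander, origin at the centre of the underside
- bowl: silver-grey mixing bowl, 120 mm across, 55 mm high; bystander, origin at the centre of the underside
There are look-alikes about, which are no part of the job. What is shaped like the stop but brown or green is not meant. What is shaped like the steel_cassette but orange or yellow is not meant.

How it is judged:
By the outcome, as a careful person would: the job done as asked, in the order asked, and still so for the second after the job is handed in, with the robot touching nothing.
It also fails if it takes over 64 s, if anything falls off the work surface, if the arm or the gripper's body presses on something with over 40 N, if the wrist force passes 120 N, or if a joint passes its speed limit or range.

## Working session

There is one attempt and no reset: what is moved stays moved. The work goes in short steps, Python scripts to look and compute and a shell command to move; the robot and the scene stay as the last step left them, time stands still between calls to the robot, and variables do not carry over. Pictures are saved under pics/ and viewed, at most 10 in all, crops included, and the job is handed in when it is done.

```bash
mkdir -p pics
python3 - <<'E'
from plant import ctrl
import cv2,numpy as np
s=ctrl.get_state();print(s)
for n in("top","scene"):
    i=ctrl.camera_info(n);print(n,i)
    p,d=ctrl.read_camera(n);cv2.imwrite(f"pics/{n}0.png",p);np.savez(f"{n}0.npz",p=p,d=d,K=i["K"],o=i["origin"],q=i["orientation"])
E
```

```text
{'time': 0.0, 'qpos': array([ 1.17098236e+00,  2.87186596e-01,  1.57820240e+00, -1.34743593e-05,
        1.27860245e+00, -1.49969880e-01]), 'dq': array([ 0.00011944,  0.00025269, -0.00057153,  0.00110668, -0.0001523 ,
        0.00172619]), 'joint_efforts': array([-7.95868254e-04, -4.05964887e+01, -2.92634743e+01, -1.66599630e-04,
        5.94479192e-03,  7.01094862e-06]), 'eef_pos': array([0.16658705, 0.65343007, 0.22991947]), 'tcp_rot': array([ 1.24595360e-01,  9.92206913e-01, -1.15611711e-03, -3.19361075e-04]), 'contact_force': array([ 0.17764512,  0.36657297, -0.28528367]), 'wrist_torque': array([0.02605893, 0.0422444 , 0.00557179]), 'finger_force': 0.0, 'opening': 1.0029770678432126}
top {'K': array([[465.0394691 ,   0.        , 317.30861339],
       [  0.        , 465.0394691 , 236.76881274],
       [  0.        ,   0.        ,   1.        ]]), 'origin': array([ 0.45379561, -0.00908685,  1.09204077]), 'orientation': array([-0.70180231,  0.71176322, -0.00684662,  0.0286315 ])}
scene {'K': array([[443.9270734 ,   0.        , 311.53742359],
       [  0.        , 443.9270734 , 234.69127316],
       [  0.        ,   0.        ,   1.        ]]), 'origin': array([1.28292057, 0.24040609, 1.00929553]), 'orientation': array([ 0.55566685,  0.76022008, -0.26768035, -0.20407598])}
```

View pics/top0.png

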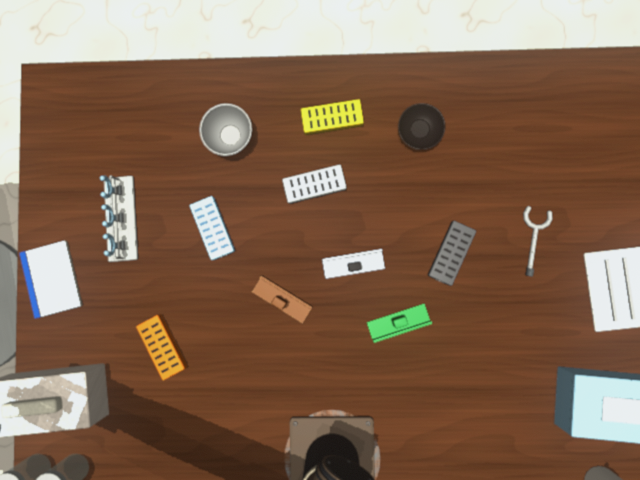

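View pics/scene0.png

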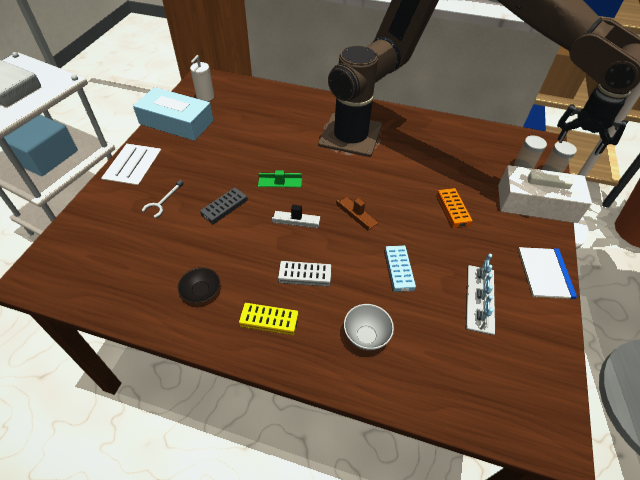

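Top view: the steel cassette is at (314,183), grey at (452,252), blue at (211,228), and the stop (steel with a black grip) at (353,264). The look-alikes are the yellow (332,116) and orange (160,347) cassettes and the brown (282,299) and green (399,322) stops. The silver pieces fit the description. I'll confirm this in one crop and measure.

```bash
cat > h.py <<'E'
import cv2,numpy as np
from scipy.spatial.transform import Rotation as R
def world(p,d,K,o,q):
    v,u=np.mgrid[0:480,0:640]
    c=np.stack([(u-K[0,2])/K[0,0]*d,(v-K[1,2])/K[1,1]*d,d],-1)
    return c@R.from_quat(q).as_matrix().T+o
def ray(uv,z,K,o,q):
    uv=np.atleast_2d(uv).astype(float)
    c=np.c_[(uv[:,0]-K[0,2])/K[0,0],(uv[:,1]-K[1,2])/K[1,1],np.ones(len(uv))]@R.from_quat(q).as_matrix().T
    return o+c*((z-o[2])/c[:,2])[:,None]
def rect(pts):
    (c,(w,h),a)=cv2.minAreaRect((np.asarray(pts)[:,:2]*1000).astype(np.float32))
    if w<h: w,h,a=h,w,a+90
    return np.round([c[0],c[1],w,h,(a+90)%180-90],1)
def load(n):
    f=np.load(n); return f['p'],f['d'],f['K'],f['o'],f['q']
E
python3 - <<'E'
from h import *
p,d,K,o,q=load('top0.npz')
W=world(p,d,K,o,q)
print("table z",[np.round(W[y,x,2],4) for x,y in((260,220),(400,220),(480,200),(330,290))])
for n,(x,y),h,r in(("steel",(314,183),.026,38),("grey",(452,252),.022,38),("blue",(211,228),.022,38),("stop",(353,264),.020,36)):
    m=np.zeros((480,640),np.uint8);cv2.circle(m,(x,y),r,1,-1)
    hit=(m>0)&(W[...,2]>h-.006)&(W[...,2]<h+.008)
    hit=cv2.morphologyEx(hit.astype(np.uint8),cv2.MORPH_OPEN,np.ones((2,2)))
    print(n,hit.sum(),"z",np.median(W[hit>0][:,2]).round(4),rect(W[hit>0]))
    hsv=cv2.cvtColor(p,cv2.COLOR_BGR2HSV)
    cm=((m>0)&((hsv[...,1]<90))).astype(np.uint8)
    cs,_=cv2.findContours(cm,0,2);c=max(cs,key=cv2.contourArea)
    print("  colour",rect(ray(c[:,0],h,K,o,q)))
m=W[255:275,345:365,2];print("grip z",m.max(),W[250:280,320:390][W[250:280,320:390,2]>.04].mean(0) )
a=cv2.resize(p[150:350,180:480],None,fx=2.6,fy=2.6,interpolation=cv2.INTER_CUBIC)
cv2.imwrite('pics/crop.png',a)
E
```

```text
table z [np.float64(-0.0031), np.float64(-0.0009), np.float64(0.0012), np.float64(-0.0021)]
steel 1467 z 0.0244 [557.6   8.2 209.8 141.6  14. ]
  colour [630.9  29.6 143.   63.3 -76.9]
grey 1545 z 0.0207 [ 489.4 -179.6  317.   144.4   77.3]
  colour [ 466.8 -282.8  141.7   60.6  -25.7]
blue 1451 z 0.0201 [478.9 176.1 350.3 130.4  61.9]
  colour [532.9 268.9 145.7  65.1  21.4]
stop 155 z 0.016 [463.5 -58.8 138.    5.7 -81.3]
  colour [445.4 -57.5 142.4  50.2 -81.3]
grip z 0.05345088805568632 [ 0.4406367  -0.05790513  0.08240601]
```

View pics/crop.png

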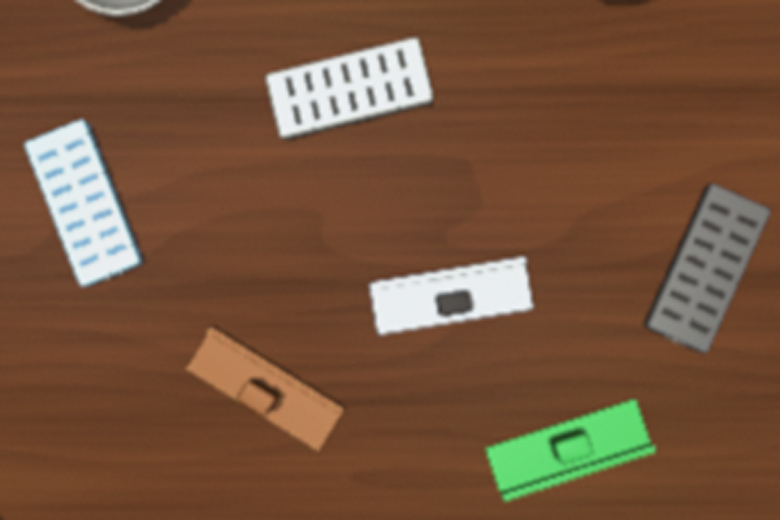

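The crop confirms the choice. The silver steel cassette, dark grey and pale blue cassettes, and the steel stop with the black grip (crop 453,302) are the ones meant. The stop's upright strip is on its far (+x) side, already facing the steel cassette.

```bash
cat >> h.py <<'E'
def go(s,*targets):
    "print shift(cm)/turn rows in the present tool frame for targets (x,y,z,angle of tool y in world deg)"
    r0=R.from_quat(s['tcp_rot'])
    for x,y,z,a in targets:
        a=np.radians(a);r1=R.from_matrix(np.array([[-np.sin(a),np.cos(a),0],[np.cos(a),np.sin(a),0],[0,0,-1]]).T)
        # tool x=(-sin a,cos a)->cross check right-handed
        M=r1.as_matrix()
        if np.linalg.det(M)<0 or M[2,2]>0: raise ValueError
        print("row",np.round(r0.inv().apply(np.array([x,y,z])-s['eef_pos'])*100,2),np.round((r0.inv()*r1).as_rotvec(),3))
E
sed -i 's/\[\[-np.sin(a),np.cos(a),0\]/[[-np.sin(a),np.cos(a),0]/' h.py
python3 - <<'E'
from h import *
from plant import ctrl
print(ctrl.pinch_z)
print(ctrl.camera_info("wrist"))
s=ctrl.get_state();print(R.from_quat(s['tcp_rot']).as_matrix().round(3))
go(s,(.50,.30,.25,64.3),(.467,-.2,.25,64.3))
E
```

```text
0.0187
{'K': array([[418.04322671,   0.        , 324.61920235],
       [  0.        , 418.04322671, 240.03345641],
       [  0.        ,   0.        ,   1.        ]]), 'origin': array([0.09150405, 0.67275258, 0.37326282]), 'orientation': array([0.78019025, 0.60668226, 0.09255765, 0.1211317 ])}
[[-0.969  0.247 -0.001]
 [ 0.247  0.969 -0.002]
 [ 0.    -0.002 -1.   ]]
row [-41.04 -26.02  -1.95] [-0.002 -0.     0.199]
row [-50.2  -75.28  -1.85] [-0.002 -0.     0.199]
```

```bash
python3 -m crank '[[-41,-26,-2,0,0,0.2],[-41,-26,-2,0,0,0.2],[-41,-26,-2,0,0,0.2],[-41,-26,-2,0,0,0.2],[-41,-26,-2,0,0,0.2],[-41,-26,-2,0,0,0.2],[-41,-26,-2,0,0,0.2],[-41,-26,-2,0,0,0.2],[-41,-26,-2,0,0,0.2],[-41,-26,-2,0,0,0.2]]' 1
python3 - <<'E'
from h import *
from plant import ctrl
go(ctrl.get_state(),(.52,.0,.22,64.3),(.467,-.283,.20,64.3))
E
```

```text
time: 1.1
eef_pos: [0.5013, 0.2982, 0.251]
tcp_rot: [0.224, 0.975, -0.0, -0.0]
contact_force: [0.2, -0.0, 0.6]
opening: 0.998
finger_force: 0.0
row [-14.69 -26.01   3.12] [-0.001  0.    -0.003]
row [-22.28 -53.79   5.13] [-0.001  0.    -0.003]
```

```bash
python3 -m crank '[[-14.7,-26,3,0,0,0],[-14.7,-26,3,0,0,0],[-14.7,-26,3,0,0,0],[-14.7,-26,3,0,0,0],[-14.7,-26,3,0,0,0],[-22.3,-53.8,5,0,0,0],[-22.3,-53.8,5,0,0,0],[-22.3,-53.8,5,0,0,0],[-22.3,-53.8,5,0,0,0],[-22.3,-53.8,5,0,0,0]]'
python3 -m crank '[[0,-1.4,0,0,0,0],[0,-1.4,0,0,0,0],[0,-1.4,0,0,0,0]]'
python3 - <<'E'
from h import *
from plant import ctrl
s=ctrl.get_state();i=ctrl.camera_info("wrist");p,d=ctrl.read_camera("wrist")
np.savez("w1.npz",p=p,d=d,K=i["K"],o=i["origin"],q=i["orientation"])
cv2.imwrite("pics/w1.png",p);print(s['eef_pos'],s['tcp_rot'])
W=world(p,d,i["K"],i["origin"],i["orientation"])
hsv=cv2.cvtColor(p,cv2.COLOR_BGR2HSV)
m=((hsv[...,1]<70)&(W[...,2]>.012)&(W[...,2]<.035)).astype(np.uint8)
n,l,st,c=cv2.connectedComponentsWithStats(m);k=1+st[1:,4].argmax();print(st[k],c[k],np.median(W[l==k][:,2]))
cs,_=cv2.findContours((l==k).astype(np.uint8),0,2);cc=max(cs,key=cv2.contourArea)
print(rect(ray(cc[:,0],.022,i["K"],i["origin"],i["orientation"])))
E
```

```text
time: 2.1
eef_pos: [0.4786, -0.1958, 0.2074]
tcp_rot: [0.223, 0.975, 0.0, -0.0]
contact_force: [0.9, 0.7, -0.3]
opening: 0.998
finger_force: 0.0
time: 2.4
eef_pos: [0.4734, -0.2059, 0.2076]
tcp_rot: [0.223, 0.975, 0.0, -0.0]
contact_force: [1.1, 0.6, 0.8]
opening: 0.998
finger_force: 0.0
[ 0.47335024 -0.20587956  0.20755132] [ 2.23110021e-01  9.74793111e-01  4.89973804e-04 -2.63205671e-04]
[  196   155    81   163 11420] [238.36348511 234.21654991] 0.02271956166494496
[ 466.9 -281.6  139.8   58.6  -25.5]
```

View pics/w1.png

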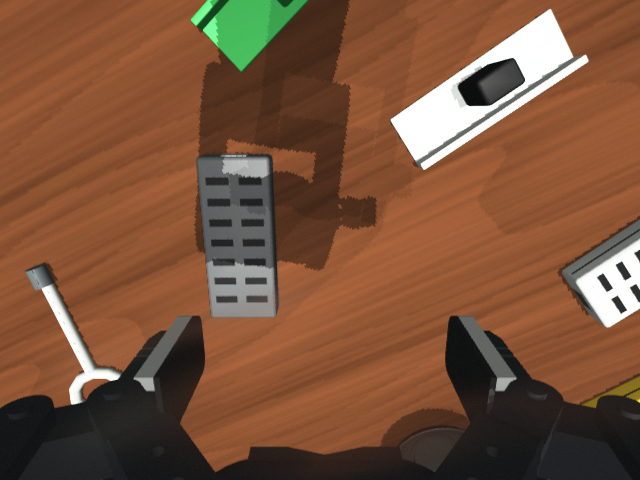

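The wrist view shows the grey cassette at pixel (238,234), measured as 139.8 × 58.6 mm, a clean match. Now over it and down.

Run:
```python
from h import *
from plant import ctrl
go(ctrl.get_state(),(.467,-.2815,.06,64.5),(.467,-.2815,.004,64.5))
```

```text
row [-2.72 -7.15 14.76] [ 0.001 -0.    -0.004]
row [-2.72 -7.16 20.36] [ 0.001 -0.    -0.004]
```

```bash
python3 -m crank '[[-2.7,-7.1,5,0,0,0],[-2.7,-7.1,5,0,0,0],[-2.7,-7.1,10,0,0,0],[-2.7,-7.1,14.5,0,0,0],[-2.7,-7.1,14.5,0,0,0],[-2.7,-7.1,14.5,0,0,0],[-2.7,-7.1,14.5,0,0,0]]'
python3 - <<'E'
from h import *
from plant import ctrl
go(ctrl.get_state(),(.467,-.2815,.004,64.5))
E
```

```text
time: 3.15
eef_pos: [0.4691, -0.2829, 0.066]
tcp_rot: [0.222, 0.975, -0.001, 0.002]
contact_force: [0.3, -0.0, 0.9]
opening: 0.996
finger_force: 0.0
row [0.28 0.05 6.2 ] [-0.001  0.005 -0.003]
```

```bash
python3 -m crank '[[0.25,0,2,0,0.003,0],[0.25,0,4,0,0.003,0],[0.25,0,5,0,0.003,0],[0.25,0,5.7,0,0.003,0],[0.25,0,6.1,0,0.003,0],[0.25,0,6.1,0,0.003,0],[0.25,0,6.1,0,0.003,0]]'
python3 - <<'E'
from h import *
from plant import ctrl
go(ctrl.get_state(),(.467,-.2815,.004,64.5))
E
```

```text
time: 3.85
eef_pos: [0.4651, -0.2817, 0.0026]
tcp_rot: [0.223, 0.975, -0.0, -0.001]
contact_force: [0.6, 0.9, 1.0]
opening: 1.003
finger_force: 0.0
row [-0.16  0.1  -0.14] [-0.    -0.002 -0.005]
```

```bash
python3 -m crank '[[-0.1,0,-0.1,0,0,0],[-0.1,0,-0.1,0,0,0],[-0.1,0,-0.1,0,0,0],[-0.1,0,-0.1,0,0,0],[-0.1,0,-0.1,0,0,0],[-0.1,0,-0.1,0,0,0],[-0.1,0,-0.1,0,0,0],[-0.1,0,-0.1,0,0,0],[-0.1,0,-0.1,0,0,0],[-0.1,0,-0.1,0,0,0]]' 0 40
```

```text
time: 4.85
eef_pos: [0.4662, -0.2822, 0.0038]
tcp_rot: [0.223, 0.975, 0.0, -0.001]
contact_force: [0.2, 1.2, 4.9]
opening: 0.67
finger_force: 45.1
```

```bash
python3 -m crank '[[0,0,-2,0,0,0],[0,0,-5,0,0,0],[0,0,-10,0,0,0],[0,0,-15,0,0,0],[0,0,-17,0,0,0],[0,0,-17,0,0,0],[0,0,-17,0,0,0]]'
python3 - <<'E'
from h import *
from plant import ctrl
go(ctrl.get_state(),(.655,-.07,.20,13.1))
E
```

```text
time: 5.55
eef_pos: [0.465, -0.2812, 0.1709]
tcp_rot: [0.223, 0.975, 0.001, -0.003]
contact_force: [-1.6, -0.2, -3.5]
opening: 0.667
finger_force: 44.2
row [-7.91 27.28 -2.94] [-0.002 -0.006  0.892]
```

```bash
python3 -m crank '[[-7.9,27,-3,0,0,0.89],[-7.9,27,-3,0,0,0.89],[-7.9,27,-3,0,0,0.89],[-7.9,27,-3,0,0,0.89],[-7.9,27,-3,0,0,0.89],[-7.9,27,-3,0,0,0.89],[-7.9,27,-3,0,0,0.89],[-7.9,27,-3,0,0,0.89],[-7.9,27,-3,0,0,0.89],[-7.9,27,-3,0,0,0.89]]'
cat > look.py <<'E'
import sys
from h import *
from plant import ctrl
def look(name,h,tag,lo=.008,hi=.012,sat=70):
    s=ctrl.get_state();i=ctrl.camera_info("wrist");p,d=ctrl.read_camera("wrist")
    A=(i["K"],i["origin"],i["orientation"]);cv2.imwrite(f"pics/{tag}.png",p);np.savez(tag,p=p,d=d,K=A[0],o=A[1],q=A[2])
    W=world(p,d,*A);hsv=cv2.cvtColor(p,cv2.COLOR_BGR2HSV)
    m=((hsv[...,1]<sat)&(W[...,2]>h-lo)&(W[...,2]<h+hi)).astype(np.uint8)
    m=cv2.morphologyEx(m,cv2.MORPH_OPEN,np.ones((3,3)))
    n,l,st,c=cv2.connectedComponentsWithStats(m)
    for k in 1+np.argsort(-st[1:,4])[:3]:
        if st[k,4]<1500: continue
        cs,_=cv2.findContours((l==k).astype(np.uint8),0,2);cc=max(cs,key=cv2.contourArea)
        print(name,st[k],"z",np.median(W[l==k][:,2]).round(4),rect(ray(cc[:,0],h,*A)))
    print(s['eef_pos'],s['time']);return s
E
python3 - <<'E'
from look import *
look("steel",.026,"w2")
E
```

```text
time: 6.55
eef_pos: [0.6533, -0.0739, 0.2004]
tcp_rot: [0.621, 0.784, -0.001, -0.003]
contact_force: [0.5, -1.0, -3.5]
opening: 0.666
finger_force: 44.6
steel [  291     0    85   137 11066] z 0.0267 [633.7  26.7  89.5  57.5 -77. ]
steel [  77   28   26  192 1706] z 0.0206 [469.4 -53.3 136.7   7.1 -81.2]
[ 0.65326444 -0.0738845   0.200403  ] 6.55
```

View pics/w2.png

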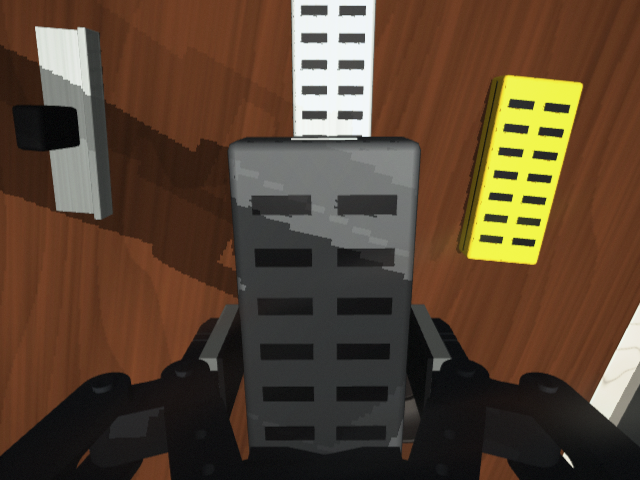

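Wrist view: the held grey cassette hides the near part of the steel one, which spans columns 291–376 and is cut off at the top. Stepping aside will show it whole.

```bash
python3 -m crank '[[5.5,10,0,0,0,0],[5.5,10,0,0,0,0],[5.5,10,0,0,0,0],[5.5,10,0,0,0,0],[5.5,10,0,0,0,0],[5.5,10,0,0,0,0]]'
python3 - <<'E'
from look import *
s=look("steel",.026,"w3")
p,d,K,o,q=load("w3.npz");W=world(p,d,K,o,q)
r=R.from_quat(s['tcp_rot']);T=r.inv().apply((W-s['eef_pos']).reshape(-1,3)).reshape(W.shape)*1000
# held block top: band in tool z
m=(np.abs(T[...,1])<45)&(T[...,0]>-20)&(T[...,0]<90)&(T[...,2]<-5)&(T[...,2]>-35)
z=T[...,2][m];print("block top tool z",np.median(z))
zt=np.median(z)
for row in(160,200,240,270):
    x=np.where(m[row])[0];
    if len(x): print(row,x.min(),x.max(),T[row,x.min()+2].round(1),T[row,x.max()-2].round(1))
for col in(300,320,345):
    y=np.where(m[:,col])[0];print(col,y.min(),T[y.min()+2,col].round(1),T[y.min()+6,col].round(1))
print(s['tcp_rot'])
E
```

```text
time: 7.2
eef_pos: [0.7385, 0.0018, 0.2023]
tcp_rot: [0.621, 0.783, -0.001, -0.002]
contact_force: [0.6, -0.2, -2.8]
opening: 0.667
finger_force: 44.9
steel [  149    41    89   191 13938] z 0.0267 [633.9  31.5 138.3  58.6 -77.1]
[0.7384766  0.0018159  0.20229003] 7.2
block top tool z -18.832477107116784
160 228 419 [ 62.4 -28.4 -18.3] [ 62.3  26.9 -17.7]
200 231 417 [ 50.3 -28.3 -18.4] [ 50.3  27.  -18.3]
240 234 414 [ 37.  -28.7 -16.5] [ 37.7  26.9 -18.6]
270 236 412 [ 27.3 -28.3 -17.9] [ 27.2  27.1 -17.5]
300 137 [ 68.1  -7.9 -13.5] [ 67.2  -7.7 -17.5]
320 137 [ 68.   -1.9 -12.6] [ 67.2  -1.8 -17.4]
345 137 [ 68.1   5.6 -14.5] [ 67.3   5.5 -18. ]
[ 6.21486274e-01  7.83422773e-01 -7.21386228e-04 -1.74653814e-03]
```

Run:
```python
from h import *
from plant import ctrl
go(ctrl.get_state(),(.6335,.0315,.10,13.0))
```

```text
row [ 5.26 -9.53 10.29] [-0.003 -0.002  0.002]
```

```bash
python3 -m crank '[[5.3,-9.5,2,0,0,0],[5.3,-9.5,2,0,0,0],[5.3,-9.5,2,0,0,0],[5.3,-9.5,6,-0.002,-0.002,0.002],[5.3,-9.5,10,-0.002,-0.002,0.002],[5.3,-9.5,10,-0.002,-0.002,0.002],[5.3,-9.5,10,-0.002,-0.002,0.002],[5.3,-9.5,10,-0.002,-0.002,0.002],[5.3,-9.5,10,-0.002,-0.002,0.002]]'
python3 - <<'E'
from h import *
from plant import ctrl
go(ctrl.get_state(),(.6335,.0315,.04,13.0))
E
```

```text
time: 8.15
eef_pos: [0.6367, 0.0328, 0.1061]
tcp_rot: [0.622, 0.783, 0.001, 0.002]
contact_force: [-0.9, -0.8, -2.9]
opening: 0.666
finger_force: 44.9
row [-0.04 -0.37  6.61] [0.005 0.002 0.002]
```

```bash
python3 -m crank '[[0,-0.3,2,0.004,0.002,0.002],[0,-0.3,4,0.004,0.002,0.002],[0,-0.3,5,0.004,0.002,0.002],[0,-0.3,6,0.004,0.002,0.002],[0,-0.3,6,0.004,0.002,0.002],[0,-0.3,6,0.004,0.002,0.002],[0,-0.3,6,0.004,0.002,0.002]]'
python3 - <<'E'
from h import *
from plant import ctrl
go(ctrl.get_state(),(.6335,.0315,.030,13.0))
E
```

```text
time: 8.85
eef_pos: [0.6325, 0.0324, 0.044]
tcp_rot: [0.622, 0.783, -0.001, -0.001]
contact_force: [-0.9, -1.4, -1.9]
opening: 0.663
finger_force: 44.9
row [-0.11  0.08  1.4 ] [-0.002 -0.001  0.   ]
```

```bash
python3 -m crank '[[-0.1,0.1,0.4,-0.002,-0.001,0],[-0.1,0.1,0.8,-0.002,-0.001,0],[-0.1,0.1,1.0,-0.002,-0.001,0],[-0.1,0.1,1.1,-0.002,-0.001,0],[-0.1,0.1,1.1,-0.002,-0.001,0],[-0.1,0.1,1.1,-0.002,-0.001,0],[-0.1,0.1,1.1,-0.002,-0.001,0]]'
python3 - <<'E'
from h import *
from plant import ctrl
go(ctrl.get_state(),(.6335,.0315,.030,13.0))
E
```

```text
time: 9.55
eef_pos: [0.6328, 0.0318, 0.0319]
tcp_rot: [0.622, 0.783, -0.001, -0.001]
contact_force: [0.8, -0.7, -2.0]
opening: 0.67
finger_force: 45.0
row [-0.04  0.06  0.19] [-0.002 -0.001  0.   ]
```

```bash
python3 -m crank '[[0,0.05,0.1,-0.002,-0.001,0],[0,0.05,0.15,-0.002,-0.001,0],[0,0.05,0.2,-0.002,-0.001,0],[0,0.05,0.2,-0.002,-0.001,0],[0,0.05,0.2,-0.002,-0.001,0]]'
```

```text
time: 10.05
eef_pos: [0.6332, 0.0319, 0.0298]
tcp_rot: [0.622, 0.783, -0.0, -0.0]
contact_force: [-0.2, 1.0, -2.1]
opening: 0.671
finger_force: 45.0
```

```bash
python3 -m crank '[[0,0,0.05,0,0,0],[0,0,0.1,0,0,0],[0,0,0.1,0,0,0],[0,0,0.1,0,0,0]]'
```

```text
time: 10.45
eef_pos: [0.6332, 0.0319, 0.0298]
tcp_rot: [0.622, 0.783, -0.0, -0.0]
contact_force: [-4.1, 0.6, 4.8]
opening: 0.666
finger_force: 45.9
```

```bash
python3 -m crank '[[0,0,0,0,0,0],[0,0,0,0,0,0],[0,0,0,0,0,0],[0,0,0,0,0,0],[0,0,-1,0,0,0],[0,0,-3,0,0,0],[0,0,-8,0,0,0],[0,0,-13,0,0,0],[-3,0,-18,0,0,0],[-7,0,-19,0,0,0]]' 1
python3 -m crank '[[-2,0,0,0,0,0],[-2,0,0,0,0,0],[-2,0,0,0,0,0]]'
python3 - <<'E'
from look import *
s=look("grey",.048,"w4")
p,d,K,o,q=load("w4.npz");W=world(p,d,K,o,q);c=cv2.resize(p[0:320,160:500],None,fx=1.7,fy=1.7);cv2.imwrite("pics/w4c.png",c)
E
```

```text
time: 11.45
eef_pos: [0.6514, -0.035, 0.2267]
tcp_rot: [0.621, 0.784, 0.003, 0.005]
contact_force: [0.7, -0.6, 0.6]
opening: 0.999
finger_force: 0.0
time: 11.75
eef_pos: [0.6524, -0.0555, 0.2169]
tcp_rot: [0.623, 0.782, -0.001, -0.002]
contact_force: [0.1, 0.7, -0.3]
opening: 1.003
finger_force: 0.0
grey [  284     0    86   191 15345] z 0.0487 [634.4  24.5 127.5  57.2 -76.7]
[ 0.65242178 -0.0555189   0.21686137] 11.75
```

View pics/w4c.png

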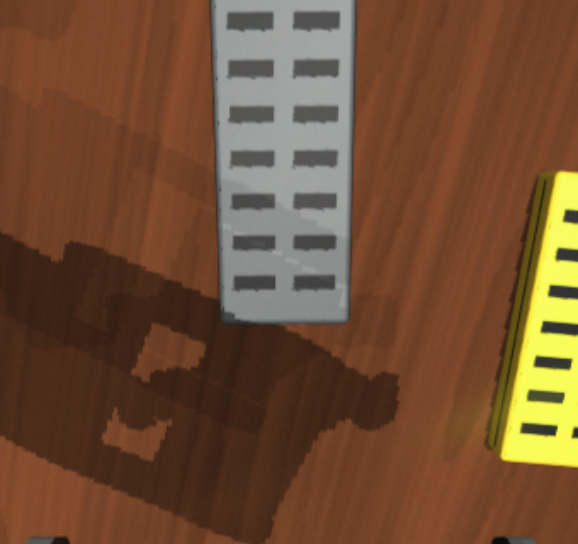

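Crop: grey lies flat at about 48 mm with its near end at (285,320). No steel shows beyond it. I'll move on to blue and check the pile with the fixed cameras on the way.

Run:
```python
from h import *
from plant import ctrl
go(ctrl.get_state(),(.44,.232,.21,-68.6))
```

```text
row [ 32.72 -14.23   0.79] [-5.000e-03  1.000e-03  1.424e+00]
```

```bash
python3 -m crank '[[32.7,-14.2,0.5,0,0,1.42],[32.7,-14.2,0.5,0,0,1.42],[32.7,-14.2,0.5,0,0,1.42],[32.7,-14.2,0.5,0,0,1.42],[32.7,-14.2,0.5,0,0,1.42],[32.7,-14.2,0.5,0,0,1.42],[32.7,-14.2,0.5,0,0,1.42],[32.7,-14.2,0.5,0,0,1.42],[32.7,-14.2,0.5,0,0,1.42],[32.7,-14.2,0.5,0,0,1.42]]'
python3 -m crank '[[0,0,0,0,0,0],[0,0,0,0,0,0],[0,0,0,0,0,0]]'
python3 - <<'E'
from look import *
s=look("blue",.022,"w5",sat=140)
go(s,(.533,.269,.06,-68.6))
for n in("top","scene"):
    i=ctrl.camera_info(n);p,d=ctrl.read_camera(n);np.savez(f"{n}1.npz",p=p,d=d,K=i["K"],o=i["origin"],q=i["orientation"])
    if n=="top":
        c=p[150:215,265:365]; c=cv2.resize(c,(560,364),interpolation=cv2.INTER_CUBIC);t=c
    else:
        c=p[240:300,260:350]; c=cv2.resize(c,(560,373),interpolation=cv2.INTER_CUBIC)
cv2.imwrite("pics/chk.png",np.vstack([t,c])[:600] if 0 else cv2.resize(np.vstack([t,c]),(456,600)))
E
```

```text
time: 12.8
eef_pos: [0.4392, 0.2325, 0.2123]
tcp_rot: [0.982, 0.187, -0.002, -0.0]
contact_force: [-0.1, -0.2, -0.2]
opening: 1.0
finger_force: 0.0
time: 13.1
eef_pos: [0.441, 0.231, 0.2132]
tcp_rot: [0.982, 0.189, -0.001, 0.0]
contact_force: [0.2, 0.9, -0.1]
opening: 1.003
finger_force: 0.0
blue [  279     0    81   168 12751] z 0.0227 [523.5 268.5 117.9  57.6  21.4]
blue [ 562   11   66   96 1572] z 0.0242 [608.4  87.5  74.7  41.9  47.9]
[0.4410431  0.23102467 0.21323863] 13.1
row [ 9.97 -0.12 15.31] [-0.     0.001  0.006]
```

View pics/chk.png

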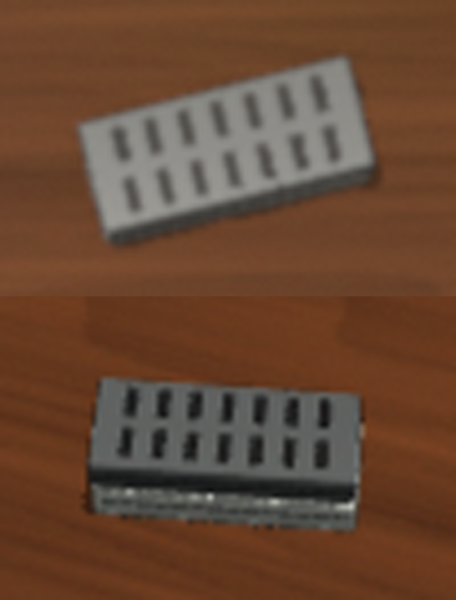

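The pile looks square: in the scene half, the steel and grey edges line up at columns 95 and 355. Blue is cut off at the top of the wrist view, so one step closer gives a full measurement.

```bash
python3 -m crank '[[5,0,0,0,0,0],[5,0,0,0,0,0],[5,0,0,0,0,0],[5,0,0,0,0,0]]'
python3 - <<'E'
from look import *
s=look("blue",.022,"w6",sat=140)
p,d,K,o,q=load("top1.npz");W=world(p,d,K,o,q)
m=np.zeros((480,640),np.uint8);cv2.circle(m,(314,183),45,1,-1)
hsv=cv2.cvtColor(p,cv2.COLOR_BGR2HSV)
for lab,mm,h in(("grey now",(m>0)&(hsv[...,1]<70)&(W[...,2]>.036),.048),):
    cs,_=cv2.findContours(mm.astype(np.uint8),0,2);c=max(cs,key=cv2.contourArea);print(lab,rect(ray(c[:,0],h,K,o,q)))
p,d,K,o,q=load("top0.npz");W=world(p,d,K,o,q);hsv=cv2.cvtColor(p,cv2.COLOR_BGR2HSV)
mm=(m>0)&(hsv[...,1]<90)&(W[...,2]>.014)
cs,_=cv2.findContours(mm.astype(np.uint8),0,2);c=max(cs,key=cv2.contourArea);print("steel then",rect(ray(c[:,0],.026,K,o,q)))
E
```

```text
time: 13.65
eef_pos: [0.4878, 0.2492, 0.2141]
tcp_rot: [0.982, 0.188, -0.0, 0.0]
contact_force: [-0.4, -1.1, 0.2]
opening: 1.0
finger_force: 0.0
blue [  280    45    78   183 13431] z 0.0227 [533.7 272.4 138.7  57.6  21.4]
[0.48780104 0.24918409 0.21413165] 13.65
grey now [631.6  28.  138.9  59.3 -76.5]
steel then [630.7  28.9 139.5  60.5 -76.9]
```

Run:
```python
from h import *
from plant import ctrl
go(ctrl.get_state(),(.5337,.2724,.06,-68.6))
```

```text
row [ 5.12 -0.47 15.45] [ 0.    -0.001  0.004]
```

```bash
python3 -m crank '[[4,-0.4,3,0,0,0],[5,-0.4,7,0,0,0.003],[5,-0.4,11,0,0,0.003],[5,-0.4,15,0,0,0.003],[5,-0.4,15,0,0,0.003],[5,-0.4,15,0,0,0.003]]'
python3 - <<'E'
from h import *
from plant import ctrl
go(ctrl.get_state(),(.5337,.2724,.004,-68.6))
E
```

```text
time: 14.3
eef_pos: [0.5327, 0.2714, 0.0647]
tcp_rot: [0.982, 0.186, -0.0, 0.0]
contact_force: [0.4, -0.2, -0.1]
opening: 1.001
finger_force: 0.0
row [ 0.13 -0.06  6.07] [0.    0.    0.001]
```

```bash
python3 -m crank '[[0.1,0,2,0,0,0],[0.1,0,4,0,0,0],[0.1,0,5,0,0,0],[0.1,0,5.7,0,0,0],[0.1,0,6,0,0,0],[0.1,0,6,0,0,0],[0.1,0,6,0,0,0]]'
python3 - <<'E'
from h import *
from plant import ctrl
go(ctrl.get_state(),(.5337,.2724,.004,-68.6))
E
```

```text
time: 15.0
eef_pos: [0.5346, 0.2721, 0.0048]
tcp_rot: [0.982, 0.186, 0.001, -0.0]
contact_force: [0.2, -0.0, 0.6]
opening: 1.002
finger_force: 0.0
row [-0.07 -0.06  0.07] [ 0.    -0.001  0.001]
```

```bash
python3 -m crank '[[-0.05,-0.05,0.05,0,0,0],[-0.05,-0.05,0.05,0,0,0],[-0.05,-0.05,0.05,0,0,0],[-0.05,-0.05,0.05,0,0,0],[-0.05,-0.05,0.05,0,0,0],[-0.05,-0.05,0.05,0,0,0],[-0.05,-0.05,0.05,0,0,0],[-0.05,-0.05,0.05,0,0,0],[-0.05,-0.05,0.05,0,0,0],[-0.05,-0.05,0.05,0,0,0]]' 0 40
python3 -m crank '[[0,0,-2,0,0,0],[0,0,-5,0,0,0],[0,0,-10,0,0,0],[0,0,-15,0,0,0],[0,0,-17,0,0,0],[0,0,-17,0,0,0]]'
python3 - <<'E'
from h import *
from plant import ctrl
go(ctrl.get_state(),(.6335,.0318,.16,13.0))
E
```

```text
time: 16.0
eef_pos: [0.5336, 0.2723, 0.0039]
tcp_rot: [0.982, 0.186, 0.0, -0.0]
contact_force: [-0.8, 0.4, 5.3]
opening: 0.669
finger_force: 45.5
time: 16.6
eef_pos: [0.5353, 0.2726, 0.1769]
tcp_rot: [0.982, 0.186, 0.004, -0.0]
contact_force: [-0.3, 0.6, -1.6]
opening: 0.664
finger_force: 44.8
row [ 0.31 26.01  1.72] [ 0.006 -0.005 -1.423]
```

```bash
python3 -m crank '[[0.3,26,0,0,0,-1.42],[0.3,26,0,0,0,-1.42],[0.3,26,0,0,0,-1.42],[0.3,26,0,0,0,-1.42],[0.3,26,0,0,0,-1.42],[0.3,26,0,0,0,-1.42],[0.3,26,0,0,0,-1.42],[0.3,26,0,0,0,-1.42],[0.3,26,0,0,0,-1.42],[0.3,26,0,0,0,-1.42]]'
python3 - <<'E'
from h import *
from plant import ctrl
go(ctrl.get_state(),(.6333,.0318,.08,13.05))
E
```

```text
time: 17.6
eef_pos: [0.6291, 0.0311, 0.1685]
tcp_rot: [0.622, 0.783, -0.002, -0.003]
contact_force: [0.3, 0.1, -2.1]
opening: 0.666
finger_force: 44.7
row [-0.05  0.49  8.85] [-0.007 -0.002  0.001]
```

```bash
python3 -m crank '[[0,0.4,2,-0.004,0,0.001],[0,0.4,5,-0.004,0,0.001],[0,0.4,7,-0.004,0,0.001],[0,0.4,8.5,-0.004,0,0.001],[0,0.4,8.5,-0.004,0,0.001],[0,0.4,8.5,-0.004,0,0.001],[0,0.4,8.5,-0.004,0,0.001],[0,0.4,8.5,-0.004,0,0.001]]'
python3 - <<'E'
from h import *
from plant import ctrl
go(ctrl.get_state(),(.6333,.0318,.055,13.05))
E
```

```text
time: 18.4
eef_pos: [0.6362, 0.032, 0.0899]
tcp_rot: [0.624, 0.781, 0.002, 0.002]
contact_force: [0.5, 0.2, -1.7]
opening: 0.667
finger_force: 44.6
row [ 0.04 -0.31  3.49] [ 0.006  0.001 -0.005]
```

```bash
python3 -m crank '[[0,-0.2,1,0.004,0,-0.004],[0,-0.2,2,0.004,0,-0.004],[0,-0.2,2.5,0.004,0,-0.004],[0,-0.2,2.5,0.004,0,-0.004],[0,-0.2,2.5,0.004,0,-0.004],[0,-0.2,2.5,0.004,0,-0.004],[0,-0.2,2.5,0.004,0,-0.004]]'
python3 - <<'E'
from h import *
from plant import ctrl
go(ctrl.get_state(),(.6333,.0318,.053,13.05))
E
```

```text
time: 19.1
eef_pos: [0.6336, 0.0317, 0.0638]
tcp_rot: [0.622, 0.783, 0.0, 0.0]
contact_force: [-0.5, 0.2, -2.1]
opening: 0.665
finger_force: 44.7
row [ 0.02 -0.03  1.08] [ 0.001  0.    -0.001]
```

```bash
python3 -m crank '[[0,0,0.4,0,0,0],[0,0,0.7,0,0,0],[0,0,0.9,0,0,0],[0,0,1.0,0,0,0],[0,0,1.0,0,0,0],[0,0,1.0,0,0,0],[0,0,1.0,0,0,0]]'
python3 - <<'E'
from h import *
from plant import ctrl
go(ctrl.get_state(),(.6333,.0318,.0518,13.05))
E
```

```text
time: 19.8
eef_pos: [0.6334, 0.0317, 0.0534]
tcp_rot: [0.622, 0.783, -0.0, 0.0]
contact_force: [-1.0, -0.1, -1.8]
opening: 0.666
finger_force: 44.7
row [ 0.01 -0.01  0.16] [-0.     0.    -0.001]
```

```bash
python3 -m crank '[[0,0,0.05,0,0,0],[0,0,0.1,0,0,0],[0,0,0.15,0,0,0],[0,0,0.2,0,0,0],[0,0,0.2,0,0,0],[0,0,0.2,0,0,0]]'
```

```text
time: 20.4
eef_pos: [0.6333, 0.0317, 0.0519]
tcp_rot: [0.622, 0.783, -0.0, -0.0]
contact_force: [-2.9, 0.1, 2.2]
opening: 0.668
finger_force: 45.3
```

```bash
python3 -m crank '[[0,0,0,0,0,0],[0,0,0,0,0,0],[0,0,0,0,0,0],[0,0,0,0,0,0],[0,0,-1,0,0,0],[0,0,-3,0,0,0],[0,0,-8,0,0,0],[0,0,-13,0,0,0],[0,0,-16,0,0,0],[0,0,-16,0,0,0]]' 1
python3 - <<'E'
from h import *
from plant import ctrl
go(ctrl.get_state(),(.53,-.045,.21,98.7))
E
```

```text
time: 21.4
eef_pos: [0.6369, 0.0315, 0.2198]
tcp_rot: [0.622, 0.783, 0.004, 0.006]
contact_force: [0.7, -0.4, -0.2]
opening: 0.999
finger_force: 0.0
row [ -5.04 -12.15   0.85] [ 0.007  0.013 -1.495]
```

```bash
python3 -m crank '[[-5,-12,0,0,0,-1.5],[-5,-12,0,0,0,-1.5],[-5,-12,0,0,0,-1.5],[-5,-12,0,0,0,-1.5],[-5,-12,0,0,0,-1.5],[-5,-12,0,0,0,-1.5],[-5,-12,0,0,0,-1.5],[-5,-12,0,0,0,-1.5],[-5,-12,0,0,0,-1.5],[-5,-12,0,0,0,-1.5]]'
python3 -m crank '[[0,0,0,0,0,0],[0,0,0,0,0,0],[0,0,0,0,0,0],[0,0,0,0,0,0]]'
python3 - <<'E'
from look import *
s=ctrl.get_state();i=ctrl.camera_info("wrist");p,d=ctrl.read_camera("wrist");A=(i["K"],i["origin"],i["orientation"])
np.savez("w7",p=p,d=d,K=A[0],o=A[1],q=A[2]);cv2.imwrite("pics/w7.png",p)
W=world(p,d,*A);print(s['eef_pos'],s['tcp_rot'])
near=np.hypot(W[...,0]-.447,W[...,1]+.057)<.09
for lab,lo,hi,h in(("strip",.017,.024,.02),("block",.045,.056,.05)):
    m=(near&(W[...,2]>lo)&(W[...,2]<hi)).astype(np.uint8)
    n,l,st,c=cv2.connectedComponentsWithStats(m);k=1+st[1:,4].argmax()
    cs,_=cv2.findContours((l==k).astype(np.uint8),0,2);cc=max(cs,key=cv2.contourArea)
    print(lab,st[k],rect(ray(cc[:,0],h,*A)))
E
```

```text
time: 22.4
eef_pos: [0.5271, -0.0438, 0.2106]
tcp_rot: [-0.081, 0.997, 0.0, -0.001]
contact_force: [0.6, 0.8, 0.2]
opening: 1.002
finger_force: 0.0
time: 22.8
eef_pos: [0.5275, -0.044, 0.2112]
tcp_rot: [-0.077, 0.997, -0.0, -0.0]
contact_force: [-0.5, -0.4, -0.3]
opening: 0.999
finger_force: 0.0
[ 0.52753953 -0.04395192  0.21120033] [-7.73895595e-02  9.97000897e-01 -5.15741360e-05 -2.56453184e-04]
strip [ 234  125  181    8 1442] [465.9 -54.2 139.5   5.2 -81.1]
block [ 303   76   44   31 1286] [440.  -57.9  29.6  19.4 -81.1]
```

View pics/w7.png

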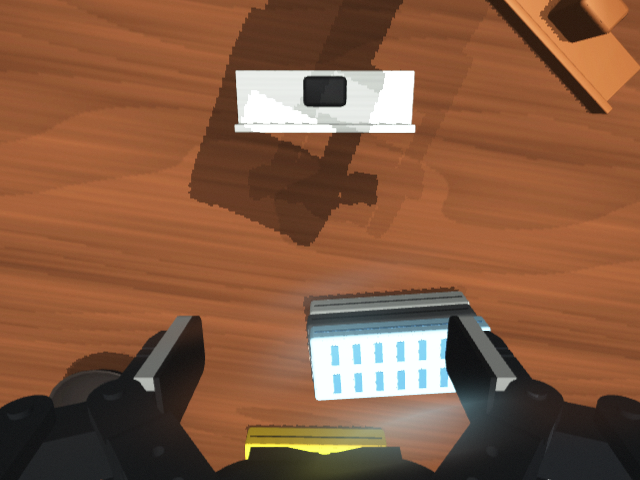

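Wrist view: the stop is at (325,100), black block at (325,91), strip along row 129. The pile below looks square. The block–strip spacing of 26 mm matches the description. Next is to grip the block.

Run:
```python
from h import *
from plant import ctrl
go(ctrl.get_state(),(.4402,-.0579,.075,98.9))
```

```text
row [ 8.84 -0.02 13.63] [-0. -0. -0.]
```

```bash
python3 -m crank '[[4,0,2,0,0,0],[8,0,4,0,0,0],[8.8,0,8,0,0,0],[8.8,0,12,0,0,0],[8.8,0,13.5,0,0,0],[8.8,0,13.5,0,0,0],[8.8,0,13.5,0,0,0],[8.8,0,13.5,0,0,0]]'
python3 - <<'E'
from h import *
from plant import ctrl
go(ctrl.get_state(),(.4402,-.0579,.018,98.9))
E
```

```text
time: 23.65
eef_pos: [0.4421, -0.0582, 0.078]
tcp_rot: [-0.078, 0.997, -0.001, 0.001]
contact_force: [0.2, -0.8, 0.4]
opening: 0.998
finger_force: 0.0
row [0.2  0.07 6.  ] [-0.002  0.003  0.001]
```

```bash
python3 -m crank '[[0.15,0,2,0,0,0],[0.15,0,4,0,0,0],[0.15,0,5,0,0,0],[0.15,0,5.8,0,0,0],[0.15,0,5.9,0,0,0],[0.15,0,5.9,0,0,0],[0.15,0,5.9,0,0,0]]'
python3 - <<'E'
from h import *
from plant import ctrl
go(ctrl.get_state(),(.4402,-.0579,.018,98.9))
E
```

```text
time: 24.35
eef_pos: [0.4399, -0.0582, 0.0181]
tcp_rot: [-0.078, 0.997, -0.0, 0.001]
contact_force: [-0.0, 0.9, 0.7]
opening: 1.0
finger_force: 0.0
row [-0.03  0.02  0.01] [-0.001  0.001  0.001]
```

```bash
python3 -m crank '[[0,0,0,0,0,0],[0,0,0,0,0,0],[0,0,0,0,0,0],[0,0,0,0,0,0],[0,0,0,0,0,0],[0,0,0,0,0,0],[0,0,0,0,0,0],[0,0,0,0,0,0],[0,0,0,0,0,0],[0,0,0,0,0,0]]' 0 60
python3 -m crank '[[0,0,-1,0,0,0],[0,0,-3,0,0,0],[0,0,-4,0,0,0],[0,0,-4,0,0,0],[0,0,-4,0,0,0]]'
python3 - <<'E'
from h import *
from plant import ctrl
go(ctrl.get_state(),(.5527,.0128,.055,103.0))
E
```

```text
time: 25.35
eef_pos: [0.4395, -0.058, 0.0177]
tcp_rot: [-0.078, 0.997, -0.0, 0.0]
contact_force: [0.2, -0.0, 5.0]
opening: 0.34
finger_force: 60.6
time: 25.85
eef_pos: [0.4387, -0.0578, 0.057]
tcp_rot: [-0.078, 0.997, -0.0, -0.0]
contact_force: [0.5, 0.3, -3.1]
opening: 0.345
finger_force: 59.9
row [-12.36   5.2    0.19] [ 0.    -0.001 -0.071]
```

```bash
python3 -m crank '[[-4,2,0,0,0,-0.03],[-8,4,0,0,0,-0.07],[-11,5.2,0,0,0,-0.071],[-12.3,5.2,0,0,0,-0.071],[-12.3,5.2,0,0,0,-0.071],[-12.3,5.2,0,0,0,-0.071],[-12.3,5.2,0,0,0,-0.071]]'
python3 - <<'E'
from h import *
from plant import ctrl
go(ctrl.get_state(),(.5527,.0128,.021,103.0))
E
```

```text
time: 26.55
eef_pos: [0.5509, 0.0124, 0.0562]
tcp_rot: [-0.113, 0.994, 0.0, -0.001]
contact_force: [0.6, 0.1, -2.4]
opening: 0.341
finger_force: 60.0
row [-0.2  -0.    3.52] [ 0.001 -0.003 -0.   ]
```

```bash
python3 -m crank '[[0,0,1.5,0,-0.002,0],[0,0,2.5,0,-0.002,0],[0,0,3.2,0,-0.002,0],[0,0,3.5,0,-0.002,0],[0,0,3.5,0,-0.002,0],[0,0,3.5,0,-0.002,0]]'
python3 - <<'E'
from look import *
s=ctrl.get_state();i=ctrl.camera_info("wrist");p,d=ctrl.read_camera("wrist");A=(i["K"],i["origin"],i["orientation"])
np.savez("w8",p=p,d=d,K=A[0],o=A[1],q=A[2]);cv2.imwrite("pics/w8.png",p);print(s['eef_pos'])
go(s,(.577,.0185,.0185,103.0))
E
```

```text
time: 27.15
eef_pos: [0.5529, 0.0125, 0.0226]
tcp_rot: [-0.113, 0.994, -0.0, 0.001]
contact_force: [-1.1, 0.1, -2.5]
opening: 0.339
finger_force: 60.1
[0.55287549 0.01246423 0.02262064]
row [-2.49  0.05  0.42] [-0.     0.002  0.   ]
```

View pics/w8.png

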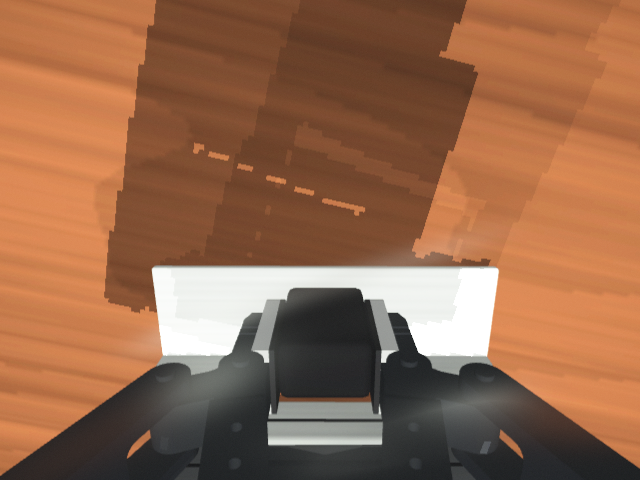

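The wrist view shows the stop level in the grip. The gap to the pile is hidden behind the gripper, so I'll close it by force, hovering just above the counter.

```bash
python3 -m crank '[[-0.5,0,0.3,0,0,0],[-1,0,0.3,0,0,0],[-1.5,0,0.3,0,0,0],[-1.8,0,0.35,0,0,0],[-2,0,0.35,0,0,0],[-2,0,0.35,0,0,0],[-2,0,0.35,0,0,0]]'
python3 - <<'E'
from h import *
from plant import ctrl
go(ctrl.get_state(),(.577,.0185,.0185,103.0))
E
```

```text
time: 27.9
eef_pos: [0.5719, 0.0171, 0.0187]
tcp_rot: [-0.113, 0.994, 0.0, 0.001]
contact_force: [-0.6, -0.7, -3.2]
opening: 0.343
finger_force: 60.1
row [-0.52  0.02  0.02] [-0.     0.001  0.   ]
```

```bash
python3 -m crank '[[-0.1,0,0,0,0,0],[-0.2,0,0,0,0,0],[-0.3,0,0,0,0,0],[-0.3,0,0,0,0,0],[-0.3,0,0,0,0,0]]'; python3 -m crank '[[-0.05,0,0,0,0,0],[-0.1,0,0,0,0,0],[-0.1,0,0,0,0,0],[-0.1,0,0,0,0,0]]'
```

```text
time: 28.4
eef_pos: [0.575, 0.0178, 0.0188]
tcp_rot: [-0.113, 0.994, 0.0, 0.001]
contact_force: [-0.5, 0.4, -2.8]
opening: 0.343
finger_force: 60.1
time: 28.8
eef_pos: [0.5756, 0.0179, 0.0187]
tcp_rot: [-0.114, 0.994, 0.0, 0.0]
contact_force: [-1.6, -1.4, -1.4]
opening: 0.341
finger_force: 60.2
```

```bash
python3 -m crank '[[-0.03,0,0,0,0,0],[-0.05,0,0,0,0,0],[-0.05,0,0,0,0,0]]'; python3 -m crank '[[0,0,0,0,0,0]]'
```

```text
time: 29.1
eef_pos: [0.5757, 0.0179, 0.0187]
tcp_rot: [-0.114, 0.994, 0.0, -0.0]
contact_force: [-4.2, -1.2, -0.2]
opening: 0.342
finger_force: 60.3
time: 29.2
eef_pos: [0.5756, 0.018, 0.0186]
tcp_rot: [-0.114, 0.994, 0.0, -0.0]
contact_force: [-4.8, -2.3, -0.6]
opening: 0.34
finger_force: 60.3
```

Contact with the steel cassette at about 5 N, with no movement. I'll back off slightly, lower to the counter and release.

```bash
python3 -m crank '[[0.04,0,0,0,0,0],[0.04,0,0.05,0,0,0],[0.04,0,0.08,0,0,0],[0.04,0,0.1,0,0,0],[0.04,0,0.1,0,0,0]]'; python3 -m crank '[[0,0,0.05,0,0,0],[0,0,0.05,0,0,0],[0,0,0.05,0,0,0]]'
```

```text
time: 29.7
eef_pos: [0.5756, 0.018, 0.0177]
tcp_rot: [-0.113, 0.994, 0.0, 0.0]
contact_force: [-5.4, -1.6, 0.2]
opening: 0.34
finger_force: 60.4
time: 30.0
eef_pos: [0.5757, 0.018, 0.0177]
tcp_rot: [-0.113, 0.994, 0.0, 0.0]
contact_force: [-6.7, -1.2, 2.5]
opening: 0.342
finger_force: 61.0
```

```bash
python3 -m crank '[[0.05,0,0,0,0,0],[0.05,0,0,0,0,0],[0.05,0,0,0,0,0]]'; python3 -m crank '[[0,0,0,0,0,0],[0,0,0,0,0,0],[0,0,0,0,0,0],[0,0,0,0,0,0],[0,0,0,0,0,0],[0,0,-1,0,0,0],[0,0,-3,0,0,0],[0,0,-7,0,0,0],[0,0,-12,0,0,0],[0,0,-17,0,0,0]]' 1
python3 - <<'E'
from h import *
from plant import ctrl
go(ctrl.get_state(),(.55,.30,.25,103.0))
E
```

```text
time: 30.3
eef_pos: [0.5757, 0.018, 0.0177]
tcp_rot: [-0.113, 0.994, 0.0, 0.001]
contact_force: [-4.5, 0.2, 2.5]
opening: 0.341
finger_force: 60.6
time: 31.3
eef_pos: [0.5748, 0.0179, 0.1893]
tcp_rot: [-0.113, 0.994, 0.0, 0.001]
contact_force: [0.9, 0.2, 0.4]
opening: 0.998
finger_force: 0.0
row [-3.95 28.04 -6.06] [0.    0.001 0.   ]
```

```bash
python3 -m crank '[[-1,3,-4,0,0,0],[-4,28,-6,0,0,0],[-4,28,-6,0,0,0],[-4,28,-6,0,0,0],[-4,28,-6,0,0,0],[-4,28,-6,0,0,0],[-4,28,-6,0,0,0],[-4,28,-6,0,0,0],[-4,28,-6,0,0,0],[-4,28,-6,0,0,0]]'
python3 - <<'E'
from h import *
from plant import ctrl
o=[]
for n,(x0,y0) in(("top",(255,140)),("scene",(250,220))):
    i=ctrl.camera_info(n);p,d=ctrl.read_camera(n);A=(i["K"],i["origin"],i["orientation"]);o.append(cv2.resize(p[y0:y0+75,x0:x0+130],(520,300),interpolation=cv2.INTER_CUBIC))
    if n=="top":
        W=world(p,d,*A);near=np.zeros((480,640),np.uint8);cv2.circle(near,(318,190),60,1,-1)
        for lab,lo,hi,h in(("blue",.060,.08,.07),("strip",.012,.028,.02)):
            m=((near>0)&(W[...,2]>lo)&(W[...,2]<hi)).astype(np.uint8);k_=cv2.connectedComponentsWithStats(m);k=1+k_[2][1:,4].argmax()
            cs,_=cv2.findContours((k_[1]==k).astype(np.uint8),0,2);c=max(cs,key=cv2.contourArea);print(lab,k_[2][k],rect(ray(c[:,0],h,*A)))
cv2.imwrite("pics/fin.png",np.vstack(o))
E
```

```text
time: 32.3
eef_pos: [0.5514, 0.2982, 0.2473]
tcp_rot: [-0.112, 0.994, -0.0, 0.001]
contact_force: [0.3, 0.1, 0.4]
opening: 0.998
finger_force: 0.0
blue [ 280  161   66   39 1647] [631.2  30.8 139.3  58.6 -77. ]
strip [288 188  59  18 215] [602.1  22.5 137.3   9.7 -77.6]
```

View pics/fin.png

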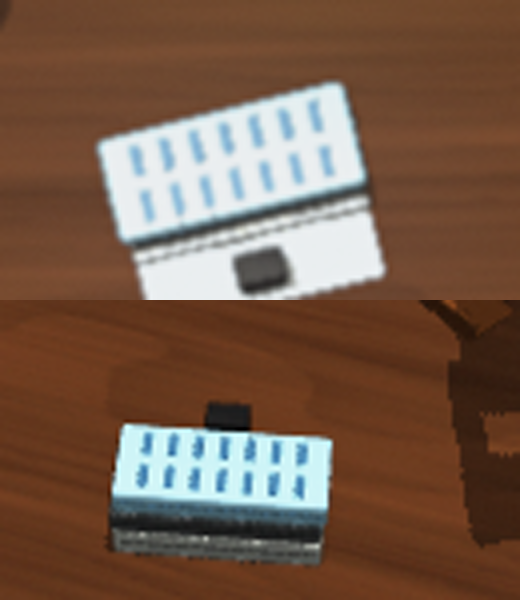

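The final crops show the blue, grey and steel edges lined up, with the stop flush and centred on the near long side (block at 262,270). The robot is clear, so I'm handing in.

```bash
python3 -c "
from plant import ctrl
print(ctrl.sign_off())"
```

```text
the job is handed in; nothing more can be done
None
```

The job is handed in at about 32 s: grey on steel and blue on grey in a square pile, with the stop flush and centred on the near long side, and no contact with the rack, bite fork, dish or bowl.

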